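Snap the cover onto the feed gearbox

TASK

The open gearbox on the saw table has been greased and needs its cover back. Take the cover by its grip rib, slide the tongue at its far end in under the steel keeper while the near end is still raised above the snap stud, then press the near end down onto the stud until it clicks and the cover sits fully home on the rim. Keep pressing firmly (about 15 N) after the click and finish like that, with the gripper still holding the cover down; leave the other things on the table where they are.

Things in the scene. Friction and masses are not known exactly. Their poses are not given: they have to be found in the camera images.
- gearbox: Heavy grey gearbox fixed on the table, open on top, two steel gears inside. Origin on the table under the middle of the opening; x runs from the near end (snap stud) to the far end (keeper), z up. Walls 150 mm (x) by 100 mm (y), flat rim at z = 62 mm; foot 166 x 122 mm.
- stud (a point): Foot of the upright snap stud, on its axis, level with the rim (gearbox frame: x -52 mm, y 0, z 62 mm). The stud is 14 mm thick, 15 mm high, with a rounded nose; four sprung steel balls round it, 9 mm above the rim, stand out to 19.4 mm across. It is rigid apart from the balls.
- keeper_mouth (a point): Middle of the keeper's slot mouth (gearbox frame: x 82 mm, y 0, z 67 mm). The steel keeper bridges a ledge, level with the rim, beyond the far wall; its slot opens towards the gearbox (-x), 48 mm wide, 10 mm high (z 62 to 72 mm), 17 mm deep to its back at x = 99 mm. Top of the bridge at z = 77 mm.
- cover_grip (a point): Centre of the cover's black grip rib: 14 mm thick (x), 64 mm long (y), 28 mm high, on the flat top; grasp it across the 14 mm. Axes of the cover: x to the tongue, z up. The cover is an aluminium lid, 150 x 100 mm, 20 mm high plus rib, 0.22 kg, lying right way up; this point is 28 mm nearer the near end than its middle, 34 mm above its lower edge. Home: x -28, y 0, z 96 mm in the gearbox frame.
- cover_tongue (a point): Tip of the tongue, mid-thickness: 121 mm ahead (x) of the grip point and 32 mm below it. The tongue is flat, 40 mm wide, 4 mm thick, sticks out 18 mm from the far wall, flush with the cover's lower edge. With the cover tilted 0.12 rad, tongue down, it fits into the slot while the socket is clear above the stud. Home, the tip is at x = 93 mm in the gearbox frame, 6 mm short of the slot's back.
- cover_socket (a point): Snap socket under the near end: on its axis, level with the cover's lower edge, 24 mm behind (-x) the grip point and 34 mm below it. Its funnelled lip (16 mm bore) is 3 to 5 mm above that edge and meets the stud's balls 10 mm before home. Pressing it over them takes about 8 to 12 N at the rib; then the force drops (click, 4 to 6 mm before home) and rises again as the cover meets the rim.
- spanner: Bystander, to be left alone: combination spanner, 39 x 224 x 9 mm, steel. Origin under its middle.
- nut: Bystander, to be left alone: hexagon nut, 24 mm across, 11 mm high. Origin under its middle.
- sanding: Bystander, to be left alone: wooden sanding block, 60 x 110 x 32 mm. Origin under its middle.
- test_cut: Bystander, to be left alone: plywood test cut, 60 x 60 x 40 mm. Origin under its middle.
- strip: Bystander, to be left alone: thin white setting strip, 20 x 170 x 8 mm. Origin under its middle.

How it is judged:
On the way, in this order (a step that is already met when the one before it is completed fails the run):
1. the tongue is under the keeper while the socket is still above the stud's balls (x of cover_tongue in the frame of gearbox between 0.087 and 0.104 m and y of cover_tongue in the frame of gearbox between -0.008 and 0.008 m and z of cover_tongue in the frame of gearbox between 0.059 and 0.071 m and z of cover_socket in the frame of gearbox above 0.069 m), for 0.1 s.
2. the socket has clicked over the stud and the cover is home on the rim (x of cover_tongue in the frame of gearbox between 0.087 and 0.104 m and y of cover_tongue in the frame of gearbox between -0.008 and 0.008 m and z of cover_tongue in the frame of gearbox between 0.059 and 0.071 m and z of cover_socket in the frame of gearbox below 0.064 m and z of cover_tongue in the frame of gearbox below 0.067 m and horizontal distance between cover_socket and stud below 0.004 m), for 0.2 s.
At the end, for the whole second after the job is handed in: The tongue is at least 5 mm under the keeper and within 8 mm sideways, the socket is on the stud within 4 mm and within 2 mm of fully down, the fingers touch the cover, and the cover bears on the gearbox with more than 10 N (its own weight is under 2.8 N) through the last second (all of step 2 and contact force between cover and gearbox above 10 N and contact force between the fingers and cover above 3 N); the arm keeps its last pose, push and grip.
It fails at once if another thing on the table is moved by more than 30 mm (distance of any of spanner, nut, sanding, test_cut, strip from where it was at the start of the episode above 0.03 m).
It also fails if it takes over 48 s, if anything falls off the work surface, if the arm or the gripper's body presses on something with over 40 N, if the wrist force passes 120 N, or if a joint passes its speed limit or range.

ROBOT

A 7-joint arm with a two-finger parallel gripper is mounted at the origin on the work surface; the furniture and walls round the work are solid. World frame = base frame: x ahead of the robot, y to its left, z up, the work surface at z = 0. Lengths are in m, angles in rad, forces in N, time in s.
With the tool pointing down it reaches from about 0.4 to 0.925 m from the base axis. Payload 5.6 kg.
Tool frame: the origin (TCP) lies on the centre line of the jaws, within the pads' length; the fingertips stand 25 mm ahead of it and the grasp point (between the pads) lies 6 mm ahead of it (tip_reach is the z of the fingertips in the tool frame, in m); z points along the fingers, y is the line along which they close (so a half turn about z gives the same grasp; the last joint's range is limited). The gripper opens to 85 mm and grips with 20 to 120 N. Pads are 22 mm wide; open, the fingers measure 114 mm over their backs; the gripper's body (76 mm by 85 mm) begins 54 mm behind the grasp point. The pads swing forward as they close: fully open they stand 13 mm farther back than shut.
Start: joints at [1.278, 0.468, -0.012, 1.603, 0.006, 1.071, -0.056], TCP at [0.161, -0.63, 0.256] pointing down, gripper open.
Joint ranges: [-2.53, 2.53], [-0.31, 2.02], [-1.57, 1.55], [0.28, 2.44], [-1.29, 4.43], [0.15, 1.84], [-2.92, 2.92]. Speed limits (rad/s): [2.57, 2.57, 3.14, 3.14, 3.14, 3.14, 3.14].

INTERFACE

Orientations are given as a unit quaternion [w, x, y, z].
In Python, from cell import * gives the robot as it stands.
- The arm moves only by the tool arm_command, never from a script. Its arguments are lists of equal length, an entry for each row: "offset": the shift along the tool's x, y, z in cm, a list of three; "turn": the turn, a rotation vector about the tool's x, y, z in degrees, a list of three; "gripper": the closure, from 0 (fully open) to 1 (shut). In form: {"offset": [[x, y, z], ...], "turn": [[rx, ry, rz], ...], "gripper": [gripper, ...]}. A call has exactly 5 rows; each row shifts and turns the commanded pose from where the row before left it, along the tool's axes as they then stand; what a row does not reach is not made up. A row lasts 1/8 s, in which the tool goes at most 62.5 mm and 10.7 degrees, less where a joint would pass 70% of its speed; a pose out of reach is approached as far as the arm can. A call is refused whole if a number of a shift passes 6.25 or a number of a turn 10.7, either way. A call with a gripper value outside its range is refused whole. The fingers move at their own pace and stop on an object; "newtons" is the grip in N (left out, the last holds). Time passes only in rows, so rows that do not move let the fingers close, or fill a call up. It gives the time, the measured TCP pose, the force, the opening and the grip force at its end, in the units of the state.
- sense(): the state, without advancing time (a new reading comes with each control period).
- get_image(name): name is "side" or "top" or "wrist"; returns a dict with "img" (400x640x3 uint8, red, green, blue), "fx", "fy", "cx", "cy" (pixels), "rvec" (rotation vector, rad) and "tvec" (3), from world to camera coordinates, as OpenCV has them; the wrist camera has in their place "mount" (4x4, takes a point from camera to tool coordinates, whose origin is the TCP and whose axes are the flange's). Camera axes: x right, y down, z forward; pixel columns grow to the right and rows downward; lengths in m; the calibration is good to about 2 mm. A picture is of the moment at which its call begins: read the wrist's pose just before it. There is no depth.
- close_job(): hands the job in; it is judged then, once.
The state is a dict: "time": time; "joints": joint angles; "joint_velocities": joint speeds; "effort": joint torques, N m; "position": TCP position; "tool_rot": TCP orientation; "ft_force": force on the tool from outside, world axes, zero at the start; "ft_torque": the same for the moment, N m; "gripper_width": finger opening in m; "finger_force": force on a finger pad.
Only numpy, scipy, OpenCV 4.12 (cv2) and the standard library are available. Lean on these libraries where they do the work, as an engineer would, in place of code of your own. Each camera call takes 0.05 s, during which the arm holds its last target. There are 200 camera calls.

## Working session

There is one attempt and no reset: what is moved stays moved. The work goes in short steps, Python scripts to look and compute and a tool call to move; the robot and the scene stay as the last step left them, time stands still between calls to the robot, and variables do not carry over. Pictures are saved under pics/ and viewed, at most 10 in all, crops included, and the job is handed in when it is done.

Besides the shell and the picture viewer there is one more tool, called after ">>>" as name(argument=value, ...) on one line, values as JSON. arm_command: Moves the arm, as the interface text tells. Its arguments: {"type":"object","properties":{"offset":{"type":"array","items":{"type":"array","items":{"type":"number"}}},"turn":{"type":"array","items":{"type":"array","items":{"type":"number"}}},"gripper":{"type":"array","items":{"type":"number"}},"newtons":{"type":"number"}},"required":["offset","turn","gripper"]}

```bash
mkdir -p pics; ls
cat > h.py <<'E'
from cell import *
import numpy as np, cv2
from scipy.spatial.transform import Rotation as R
def cam(n):
    s=sense(); d=get_image(n)
    if 'mount' in d:
        T=np.eye(4); q=np.array(s['tool_rot']); T[:3,:3]=R.from_quat(q[[1,2,3,0]]).as_matrix(); T[:3,3]=s['position']
        d['T']=T@np.array(d['mount'])
    else:
        M=np.eye(4); M[:3,:3]=cv2.Rodrigues(np.array(d['rvec'],float))[0]; M[:3,3]=np.ravel(d['tvec']); d['T']=np.linalg.inv(M)
    return d
def ray(d,p):
    v=np.array([(p[0]-d['cx'])/d['fx'],(p[1]-d['cy'])/d['fy'],1]); return d['T'][:3,3],d['T'][:3,:3]@v
def onz(d,p,z):
    o,v=ray(d,p); return o+v*(z-o[2])/v[2]
def proj(d,P):
    q=np.linalg.inv(d['T'])@np.append(P,1); return np.array([d['fx']*q[0]/q[2]+d['cx'],d['fy']*q[1]/q[2]+d['cy']])
def save(d,n): cv2.imwrite('pics/'+n+'.png',d['img'][:,:,::-1])
E
python3 - <<'E'
from h import *
for n in ('top','side','wrist'):
    d=cam(n); save(d,n+'0'); print(n,d['T'].round(3).tolist(),d['fx'],d['cx'],d['cy'])
    np.savez(''+n+'0.npz',**{k:v for k,v in d.items()})
print(sense())
E
```

```text
pics
top [[-0.024, -0.983, 0.18, 0.356], [-1.0, 0.023, -0.009, 0.148], [0.005, -0.181, -0.984, 1.08], [0.0, 0.0, 0.0, 1.0]] 404.7791909594885 321.71864927516606 199.08784814505253
side [[0.997, 0.051, -0.065, 0.595], [0.082, -0.502, 0.861, -0.561], [0.011, -0.864, -0.504, 0.493], [0.0, 0.0, 0.0, 1.0]] 381.0584800346924 320.9481327346421 199.6956823773485
wrist [[0.246, -0.931, -0.269, 0.228], [-0.969, -0.237, -0.066, -0.611], [-0.002, 0.277, -0.961, 0.373], [0.0, 0.0, 0.0, 1.0]] 279.28511632273484 319.4036911188124 201.535671043293
{'time': 0.15, 'joints': array([ 1.27801525,  0.46821899, -0.01160414,  1.60342715,  0.00601179,
        1.07139957, -0.05631174]), 'joint_velocities': array([ 7.47510407e-04, -2.16937421e-03,  3.96818874e-05, -3.56010438e-03,
       -5.85957618e-04, -1.08179347e-03, -3.68646200e-04]), 'effort': array([ 1.03500537e-03, -5.32795644e+01,  2.18515220e-02, -2.51554030e+01,
        1.15345526e-02,  5.55339720e-03,  1.87882478e-05]), 'position': array([ 0.16051443, -0.62945226,  0.25552227]), 'tool_rot': array([-6.94309993e-04,  9.92215413e-01,  1.24531409e-01, -1.45813320e-04]), 'ft_force': array([-0.65336423,  0.33754136,  0.51406856]), 'ft_torque': array([ 0.05127798,  0.02781794, -0.00357454]), 'finger_force': 0.0, 'gripper_width': 0.08566847575860895}
```

View pics/top0.png

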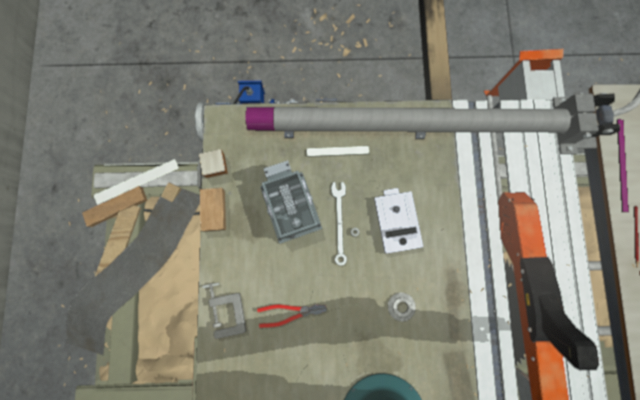

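View pics/side0.png

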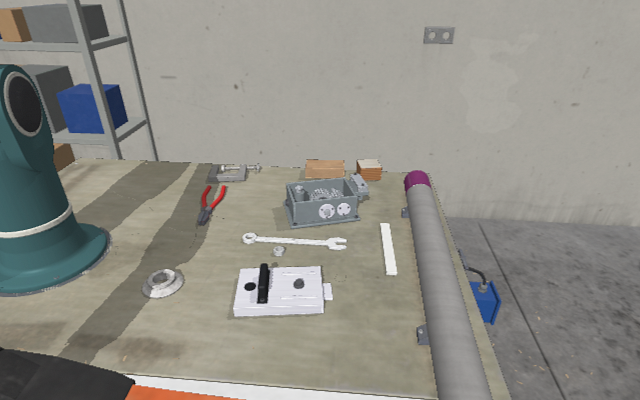

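The top view shows the cover at about (400,222), rib at (401,232) and tongue at (391,192). The gearbox is at (290,203) with its keeper at (277,169), and the spanner lies between them. In the side view the cover lies flat at (280,292) with the tongue towards +x.

Run:
```python
from h import *
d=dict(np.load('top0.npz')); im=d['img']
a=im[150:260,250:440]; cv2.imwrite('pics/crop0.png',cv2.resize(a,None,fx=4.2,fy=4.2,interpolation=cv2.INTER_CUBIC)[:,:,::-1])
hsv=cv2.cvtColor(im,cv2.COLOR_RGB2HSV)
box=np.zeros(im.shape[:2],bool); box[180:260,365:435]=1
rib=(box&(hsv[...,2]<60)).astype(np.uint8)
n,l,st,c=cv2.connectedComponentsWithStats(rib)
for i in range(1,n):
    if st[i,4]>15:
        pts=np.argwhere(l==i)[:,::-1].astype(np.float32); r=cv2.minAreaRect(pts); print('rib?',st[i],c[i],r, onz(d,c[i],.048))
        b=np.array([onz(d,p,.048)[:2] for p in cv2.boxPoints(r)]); print(b.round(4).tolist())
wh=(box&(hsv[...,2]>170)&(hsv[...,1]<40)).astype(np.uint8)
wh=cv2.morphologyEx(wh,cv2.MORPH_CLOSE,np.ones((13,13)))
wo=cv2.morphologyEx(wh,cv2.MORPH_OPEN,np.ones((17,17)))
pts=np.argwhere(wo)[:,::-1].astype(np.float32); r=cv2.minAreaRect(pts); print(r)
b=np.array([onz(d,p,.02)[:2] for p in cv2.boxPoints(r)]); print(b.round(4).tolist(),b.mean(0))
```

```text
((398.4792785644531, 219.7924346923828), (62.017478942871094, 38.41156005859375), 79.11447143554688)
[[0.564, -0.0019], [0.5814, -0.104], [0.4184, -0.1241], [0.402, -0.0247]] [ 0.49143938 -0.06366058]
```

View pics/crop0.png

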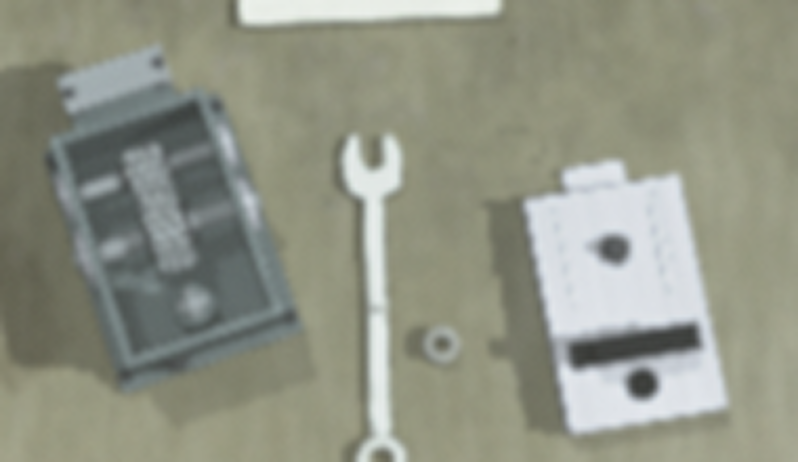

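The enlarged view shows the rib centre at crop (634,345), cover corners at (525,200), (680,175), (725,410) and (572,432), and the tongue at (593,175). The gearbox rim corners are about (52,145), (212,97), (287,308) and (125,365), with the stud at (195,303) and the keeper at (115,80). There is also an orange saw part between the arm's start and the work, so I'll check its height.

Run:
```python
from h import *
d=dict(np.load('top0.npz')); s=dict(np.load('side0.npz'))
f=lambda x,y,z: onz(d,(250+x/4.2,150+y/4.2),z).round(4)
print('rib',f(634,345,.045),'tongue tip',f(593,165,.002), 'ends',f(570,355,.045),f(700,337,.045))
print('cover', [f(*p,.02).tolist() for p in ((525,200),(680,175),(725,410),(572,432))])
print('rim',[f(*p,.062).tolist() for p in ((52,145),(212,97),(287,308),(125,365))])
print('stud top',f(195,300,.077),'keeper',f(115,80,.077))
def tri(p,q):
    o1,v1=ray(d,p); o2,v2=ray(s,q); t=np.linalg.lstsq(np.c_[v1,-v2],o2-o1,rcond=None)[0]; return (o1+t[0]*v1).round(3),(o2+t[1]*v2).round(3)
print('nut',tri((355,232),(279,251)))
for q in ((130,375),(360,397),(10,347)): print(q,[onz(s,q,z).round(3).tolist() for z in (.05,.15,.25)])
for q in ((510,195),(570,330),(595,365)): print(q,[onz(d,q,z).round(3).tolist() for z in (.05,.15,.25)])
```

```text
rib [ 0.4551 -0.0632  0.045 ] tongue tip [ 0.5766 -0.0523  0.002 ] ends [ 0.45   -0.0238  0.045 ] [ 0.4591 -0.1039  0.045 ]
cover [[0.5513, -0.0046, 0.02], [0.5652, -0.1041, 0.02], [0.4158, -0.1224, 0.02], [0.4045, -0.0267, 0.02]]
rim [[0.5846, 0.2896, 0.062], [0.6125, 0.1912, 0.062], [0.4808, 0.148, 0.062], [0.4488, 0.2457, 0.062]]
stud top [0.485  0.2025 0.077 ] keeper [0.6208 0.2494 0.077 ]
nut (array([0.462, 0.051, 0.007]), array([0.464, 0.052, 0.007]))
(130, 375) [[0.331, -0.273, 0.05], [0.391, -0.338, 0.15], [0.45, -0.403, 0.25]]
(360, 397) [[0.625, -0.277, 0.05], [0.618, -0.341, 0.15], [0.612, -0.405, 0.25]]
(10, 347) [[0.146, -0.247, 0.05], [0.248, -0.318, 0.15], [0.349, -0.389, 0.25]]
(510, 195) [[0.544, -0.351, 0.05], [0.526, -0.303, 0.15], [0.508, -0.255, 0.25]]
(570, 330) [[0.205, -0.462, 0.05], [0.22, -0.403, 0.15], [0.234, -0.344, 0.25]]
(595, 365) [[0.123, -0.512, 0.05], [0.145, -0.448, 0.15], [0.168, -0.384, 0.25]]
```

View pics/wrist0.png

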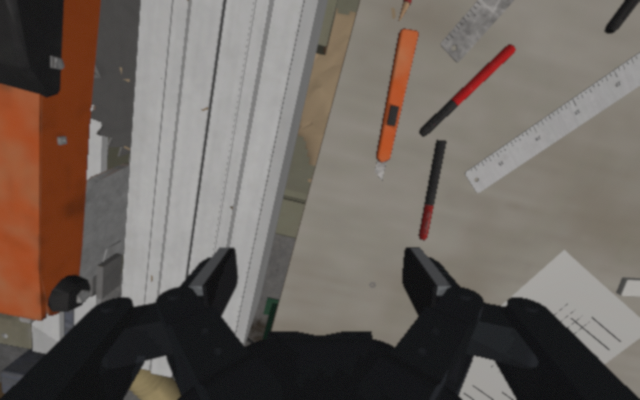

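The saw body is left of the arm at y≈-0.35 and may be tall. I'll lift first, then swing.

>>> arm_command(offset=[[0, 0, -6], [0, 0, -6], [0, 0, -4], [5, -1, 0], [6, -1.3, 0]], turn=[[0, 0, 0], [0, 0, 0], [0, 0, 0], [0, 0, -6], [0, 0, -6]], gripper=[0, 0, 0, 0, 0])

```text
time: 0.78
position: [0.2583, -0.5749, 0.4164]
tool_rot: [0.0, 0.974, 0.228, -0.0]
ft_force: [1.1, -0.7, 0.1]
gripper_width: 0.0854
finger_force: 0.0
```

>>> arm_command(offset=[[6, -1.3, 0], [6, -1.3, 0], [6, -1.3, 0], [6, -1.3, 0], [6, -1.3, 0]], turn=[[0, 0, -6], [0, 0, -6], [0, 0, -6], [0, 0, -6], [0, 0, -6]], gripper=[0, 0, 0, 0, 0])

```text
time: 1.4
position: [0.4523, -0.3385, 0.4159]
tool_rot: [-0.0, 0.881, 0.473, -0.0]
ft_force: [0.2, -0.4, 0.3]
gripper_width: 0.0853
finger_force: 0.0
```

>>> arm_command(offset=[[6, -1.3, 0], [6, -1.3, 0], [6, -1.3, 0], [6, -1.3, 0], [6, -1.3, 0]], turn=[[0, 0, -6], [0, 0, -6], [0, 0, -6], [0, 0, -6], [0, 0, -6]], gripper=[0, 0, 0, 0, 0])

```text
time: 2.02
position: [0.5011, -0.0389, 0.416]
tool_rot: [-0.0, 0.728, 0.685, -0.0]
ft_force: [0.9, -0.1, -0.1]
gripper_width: 0.0856
finger_force: 0.0
```

>>> arm_command(offset=[[5, -0.5, 2], [5, 0, 2], [4, 1, 2], [0, 0, 0], [0, 0, 0]], turn=[[0, 0, -6], [0, 0, -6], [0, 0, -4], [0, 0, 0], [0, 0, 0]], gripper=[0, 0, 0, 0, 0])

```text
time: 2.65
position: [0.5017, 0.0996, 0.3562]
tool_rot: [0.0, 0.628, 0.779, -0.0]
ft_force: [-0.4, -0.7, -0.4]
gripper_width: 0.0856
finger_force: 0.0
```

Run:
```python
from h import *
d=cam('wrist'); save(d,'wrist1'); np.savez('wrist1.npz',**d); print(sense()['position'],d['T'].round(3).tolist())
P={'rib':[.455,-.063,.048],'stud':[.485,.2025,.077],'keeper':[.6208,.2494,.077]}
for k,v in P.items(): print(k,proj(d,v))
```

```text
[0.50196136 0.09911357 0.35643554] [[0.977, 0.203, 0.059, 0.486], [0.211, -0.939, -0.271, 0.17], [-0.0, 0.278, -0.961, 0.473], [0.0, 0.0, 0.0, 1.0]]
rib [272.02902628 257.44941352]
stud [323.63006008  95.59741233]
keeper [432.19209796  81.66640651]
```

View pics/wrist1.png

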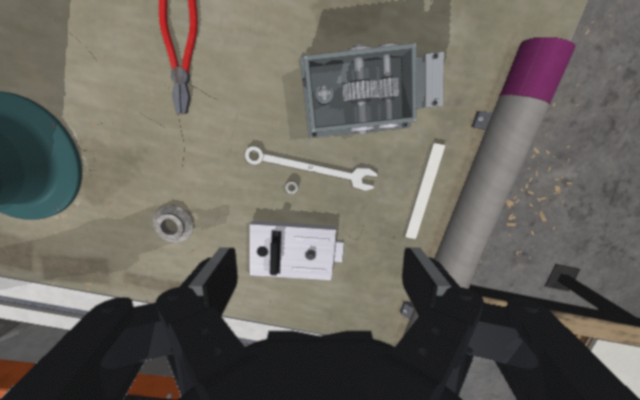

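The wrist picture shows the cover at about (293,250), its rib at (275,252) and its tongue at (339,252). The gearbox is at (362,90), the stud at (324,95) and the keeper at (433,79), which agrees with the top view. Next I'll refine with masks and one enlargement of the gearbox.

```bash
cat > cov.py <<'E'
from h import *
def cover(d,box,show=1):
    x0,y0,x1,y1=box; im=d['img']; g=im.max(2).astype(int); sat=g-im.min(2)
    m=np.zeros(g.shape,bool); m[y0:y1,x0:x1]=1
    wh=(m&(g>150)&(sat<30)).astype(np.uint8)
    n,l,st,c=cv2.connectedComponentsWithStats(wh); 
    big=(cv2.morphologyEx(wh,cv2.MORPH_CLOSE,np.ones((15,15))))
    n,l,st,c=cv2.connectedComponentsWithStats(big); i=1+np.argmax(st[1:,4]); big=(l==i).astype(np.uint8)
    hull=cv2.convexHull(cv2.findContours(big,0,1)[0][0])
    hm=cv2.fillConvexPoly(np.zeros_like(big),hull,1)
    rb=((g<60)&(hm>0)).astype(np.uint8)
    n,l,st,c=cv2.connectedComponentsWithStats(rb); i=1+np.argmax(st[1:,4])
    pts=np.argwhere(l==i)[:,::-1].astype(np.float32)
    r=cv2.minAreaRect(pts); print('rib px',c[i],r)
    b=np.array([onz(d,p,.04)[:2] for p in cv2.boxPoints(r)]); e=b-np.roll(b,-1,0); L=np.hypot(*e.T); k=np.argmax(L); v=e[k]*np.sign(-e[k][1])
    print('rib world',b.mean(0).round(4),'sides',L.round(4),'yaw',np.arctan2(v[0],-v[1]).round(4))
    k=max(3,int(st[i,2]*1.5)|1)
    body=cv2.morphologyEx(big,cv2.MORPH_OPEN,np.ones((35,35)))
    ton=big&~cv2.dilate(body,np.ones((3,3)))
    r=cv2.minAreaRect(np.argwhere(body)[:,::-1].astype(np.float32)); print('body px',r)
    b=np.array([onz(d,p,.02)[:2] for p in cv2.boxPoints(r)]); e=b-np.roll(b,-1,0); print('body',b.mean(0).round(4),np.hypot(*e.T).round(4),np.arctan2(e[:,1],e[:,0]).round(4))
    n,l,st,c=cv2.connectedComponentsWithStats(ton)
    if n>1:
        i=1+np.argmax(st[1:,4]); print('tongue',st[i],onz(d,c[i],.004).round(4))
E
python3 - <<'E'
from cov import *
d=dict(np.load('wrist1.npz'))
cover(d,(235,205,360,290))
cv2.imwrite('pics/crop1.png',cv2.resize(d['img'][35:142,295:450],None,fx=5,fy=5,interpolation=cv2.INTER_CUBIC)[:,:,::-1])
E
```

```text
rib px [275.19219219 252.36636637] ((275.09619140625, 252.48077392578125), (8.323901176452637, 41.28654861450195), 2.726310968399048)
rib world [ 0.4581 -0.0579] sides [0.0776 0.0139 0.0776 0.0145] yaw 0.1296
body px ((290.5, 252.5), (51.0, 83.0), 90.0)
body [ 0.4838 -0.0631] [0.1441 0.1001 0.1523 0.1003] [-2.9289  1.796   0.2127 -1.428 ]
tongue [237 249  30  41 553] [ 0.4131 -0.1302  0.004 ]
```

View pics/crop1.png

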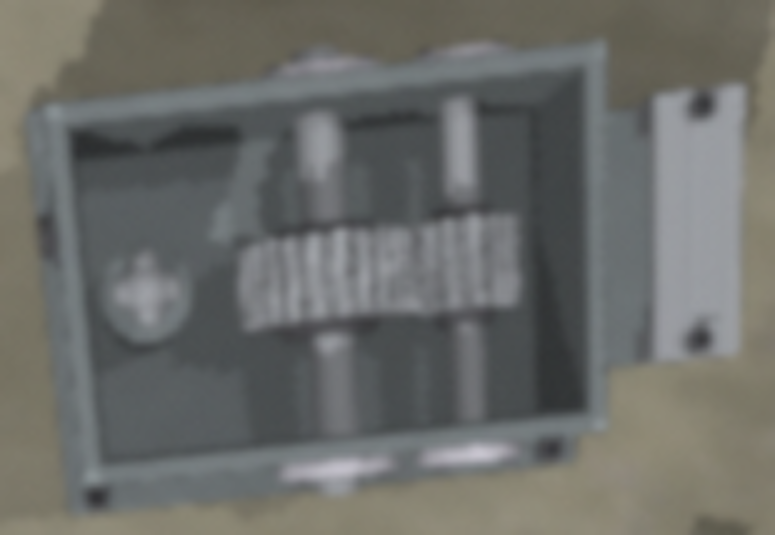

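In this enlargement the stud nose is at (148,297). The outer rim corners are about (50,105), (604,42), (605,428) and (86,487), and the inner ones about (72,130), (583,70), (588,412) and (103,462). The keeper's mouth edge runs from (655,95) to (655,360).

Run:
```python
from h import *
d=dict(np.load('wrist1.npz'))
f=lambda x,y,z: onz(d,(295+(x+.5)/5-.5,35+(y+.5)/5-.5),z)[:2]
out=np.array([f(*p,.062) for p in ((50,105),(604,42),(605,428),(86,487))])
inn=np.array([f(*p,.062) for p in ((72,130),(583,70),(588,412),(103,462))])
for n,b in (('out',out),('in',inn)):
    e=np.roll(b,-1,0)-b; print(n,b.round(4).tolist(),'c',b.mean(0).round(4),np.hypot(*e.T).round(4),np.arctan2(e[:,1],e[:,0]).round(4))
s=f(148,297,.076); m=(f(655,95,.077)+f(655,360,.077))/2; bk=(f(748,85,.077)+f(738,352,.077))/2
v=m-s; print('stud',s.round(4),'mouth',m.round(4),'len',np.hypot(*v),'yaw',np.arctan2(v[1],v[0]), 'keeper back',bk, np.hypot(*(bk-m)))
u=v/np.hypot(*v); print('origin from stud',(s+.052*u).round(4),'from mouth',(m-.082*u).round(4))
P=dict(np.load('top0.npz')); g=lambda x,y,z: onz(P,(250+(x+.5)/4.2-.5,150+(y+.5)/4.2-.5),z)[:2]
print('top stud',g(195,302,.075), 'keeper mid',g(115,80,.077))
```

```text
out [[0.4494, 0.2472], [0.5891, 0.2927], [0.6191, 0.1993], [0.4789, 0.1525]] c [0.5342 0.2229] [0.147  0.0981 0.1478 0.0992] [ 0.315  -1.2601 -2.8191  1.8727]
in [[0.4564, 0.2425], [0.5857, 0.2852], [0.6131, 0.2025], [0.4822, 0.1602]] c [0.5344 0.2226] [0.1362 0.0872 0.1375 0.0862] [ 0.3188 -1.251  -2.8297  1.8757]
stud [0.4853 0.2047] mouth [0.612  0.2486] len 0.1340751651947598 yaw 0.3339523075179334 keeper back [0.63382173 0.2555813 ] 0.022920278850064747
origin from stud [0.5344 0.2217] from mouth [0.5345 0.2218]
top stud [0.4850619  0.20359027] keeper mid [0.62178586 0.2503395 ]
```

The gearbox origin is at (0.5344, 0.222) with yaw 0.32. The sizes check out: stud to mouth measures 134 mm, and the rim 147 x 99 mm. Next I move over the cover for a closer look.

>>> arm_command(offset=[[-3.65, -1.95, 4.4], [-3.65, -1.95, 4.4], [-3.65, -1.95, 4.4], [-3.65, -1.95, 4.4], [0, 0, 0]], turn=[[0, 0, 0], [0, 0, 0], [0, 0, 0], [0, 0, 2], [0, 0, 2.2]], gripper=[0, 0, 0, 0, 0])

```text
time: 3.32
position: [0.4535, -0.0635, 0.1777]
tool_rot: [-0.002, 0.659, 0.752, -0.002]
ft_force: [0.5, 1.0, -0.5]
gripper_width: 0.0854
finger_force: 0.0
```

Run:
```python
from h import *
d=cam('wrist'); save(d,'wrist2'); np.savez('wrist2.npz',**d); print(sense()['position'],d['T'].round(3).tolist())
cv2.imwrite('pics/crop2.png',cv2.resize(d['img'][80:330,190:450],None,fx=2.4,fy=2.4,interpolation=cv2.INTER_CUBIC)[:,:,::-1])
```

```text
[ 0.45561307 -0.06141487  0.1795552 ] [[0.992, 0.126, 0.03, 0.445], [0.13, -0.953, -0.275, 0.008], [-0.006, 0.277, -0.961, 0.295], [0.0, 0.0, 0.0, 1.0]]
```

View pics/crop2.png

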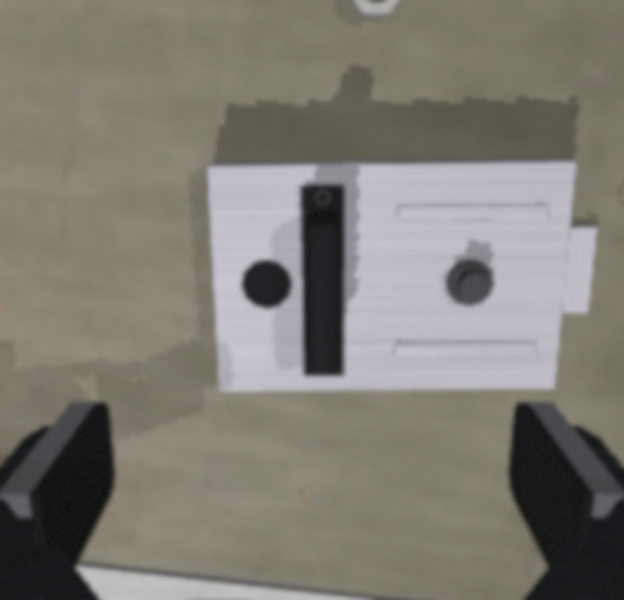

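The crop shows the cover's top-face corners at (208,165), (576,160), (555,388) and (220,390), and the tongue at (580,268). The rib's columns run 302-344: its +y end face covers rows 185-222 and its top face rows 222-375.

Run:
```python
from h import *
d=dict(np.load('wrist2.npz'))
f=lambda x,y,z: onz(d,(190+(x+.5)/2.4-.5,80+(y+.5)/2.4-.5),z)[:2]
b=np.array([f(*p,.02) for p in ((208,165),(576,160),(555,388),(220,390))])
e=np.roll(b,-1,0)-b; print('top',b.round(4).tolist(),'c',b.mean(0).round(4),np.hypot(*e.T).round(4),np.arctan2(e[:,1],e[:,0]).round(4))
yaw=.135
for yaw in (.12,.135):
  u=np.array([np.cos(yaw),np.sin(yaw)]); print('grip from body',b.mean(0)-.028*u)
r=np.array([f(*p,.048) for p in ((302,222),(343,222),(344,375),(303,375))])
e=np.roll(r,-1,0)-r; print('rib',r.round(4).tolist(),'c',r.mean(0).round(4),np.hypot(*e.T).round(4),np.arctan2(e[:,1],e[:,0]).round(4))
print('bottom end face',f(303,185,.02),f(343,185,.02))
t=(f(597,228,.002)+f(586,313,.002))/2; print('tip',t,'grip from tip',t-.121*u)
q=np.array(sense()['tool_rot']); print(R.from_quat(q[[1,2,3,0]]).as_matrix().round(4).tolist(),sense()['position'])
```

```text
top [[0.4046, -0.0234], [0.5517, -0.0021], [0.5662, -0.1007], [0.4186, -0.1214]] c [ 0.4853 -0.0619] [0.1486 0.0997 0.149  0.099 ] [ 0.1442 -1.4248 -3.0021  1.7124]
grip from body [ 0.45747532 -0.06525899]
grip from body [ 0.45752872 -0.06567558]
rib [[0.4453, -0.0365], [0.4604, -0.0345], [0.4696, -0.0953], [0.4534, -0.0975]] c [ 0.4572 -0.066 ] [0.0153 0.0614 0.0163 0.0615] [ 0.1313 -1.421  -3.0087  1.7036]
bottom end face [ 0.44383261 -0.02636629] [ 0.46001628 -0.02423456]
tip [ 0.57724803 -0.04993339] grip from tip [ 0.45734897 -0.06621882]
[[-0.1328, 0.9911, -0.0022], [0.9911, 0.1328, -0.0], [0.0003, -0.0022, -1.0]] [ 0.45561307 -0.06141487  0.1795552 ]
```

The three estimates agree: grip point at (0.4574, -0.0658), yaw 0.142. Descending to TCP z≈0.05.

>>> arm_command(offset=[[-0.45, 0.1, 4], [0, 0, 4], [0, 0, 3], [0, 0, 2], [0, 0, 0]], turn=[[0, 0, -0.5], [0, 0, 0], [0, 0, 0], [0, 0, 0], [0, 0, 0]], gripper=[0.2, 0.3, 0.4, 0.4, 0.4], newtons=70)

```text
time: 4.0
position: [0.459, -0.0628, 0.0504]
tool_rot: [0.0, 0.652, 0.758, 0.0]
ft_force: [0.2, -0.4, -0.5]
gripper_width: 0.0512
finger_force: 0.0
```

>>> arm_command(offset=[[0, 0, 0], [0, 0, 0], [0, 0, 0], [0, 0, 0], [0, 0, 0]], turn=[[0, 0, 0], [0, 0, 0], [0, 0, 0], [0, 0, 0], [0, 0, 0]], gripper=[0.5, 0.6, 0.7, 0.75, 0.75])

```text
time: 4.62
position: [0.4582, -0.0634, 0.0504]
tool_rot: [0.0, 0.652, 0.758, 0.0]
ft_force: [0.0, 0.0, 0.1]
gripper_width: 0.0211
finger_force: 0.0
```

>>> arm_command(offset=[[-0.2, -0.1, 0.05], [0, 0, 0], [0, 0, 0], [0, 0, 0], [0, 0, 0]], turn=[[0, 0, 0.4], [0, 0, 0], [0, 0, 0], [0, 0, 0], [0, 0, 0]], gripper=[0.8, 1, 1, 1, 1], newtons=70)

```text
time: 5.25
position: [0.4574, -0.0657, 0.0499]
tool_rot: [0.0, 0.655, 0.756, -0.0]
ft_force: [-2.0, -1.5, 5.3]
gripper_width: 0.0127
finger_force: 69.1
```

>>> arm_command(offset=[[0, 0, -3], [0, 0, -5], [0, 0, -5], [0, 0, 0], [0, 0, 0]], turn=[[0, 0, 0], [0, 0, 0], [0, 0, 0], [0, 0, 0], [0, 0, 0]], gripper=[1, 1, 1, 1, 1])

```text
time: 5.88
position: [0.4566, -0.0656, 0.1789]
tool_rot: [-0.001, 0.655, 0.756, -0.0]
ft_force: [-0.5, -0.2, -2.4]
gripper_width: 0.0128
finger_force: 68.7
```

```bash
cat > plan.py <<'E'
from h import *
import sys
G0=np.array([.5344,.2222]); GY=.322; GX=np.array([0,0,.0159]) # grip in tool frame
CY=.142+0  # cover yaw at grasp
def goal(tx,tz,th,ty=0,g0=G0,gy=GY):
    """tool pose for tongue tip at (tx,ty,tz) mm in gearbox frame, tilt th"""
    Rg=R.from_euler('z',gy); Rc=Rg*R.from_euler('y',th)     # cover axes in world
    tip=Rg.apply(np.array([tx,ty,tz])/1e3)+np.r_[g0,0]
    grip=tip-Rc.apply([.121,0,-.032])
    Rt=Rc*R.from_matrix(np.array([[0,1,0],[1,0,0],[0,0,-1.]]))  # tool x=cover y, tool y=cover x, z down
    return grip-Rt.apply(GX),Rt
def state():
    s=sense(); q=np.array(s['tool_rot']); return s,s['position'],R.from_quat(q[[1,2,3,0]])
def tipnow(P,Rt,g0=G0,gy=GY):
    Rg=R.from_euler('z',gy); Rc=Rt*R.from_matrix(np.array([[0,1,0],[1,0,0],[0,0,-1.]]))
    o=P+Rt.apply(GX); f=lambda v:(Rg.inv().apply(o+Rc.apply(v)-np.r_[g0,0])*1e3).round(1)
    return 'tip',f([.121,0,-.032]),'socket',f([-.024,0,-.034])
def steps(targets):
    s,P,Rt=state(); print(P.round(4),tipnow(P,Rt),'F',s['ft_force'].round(1),s['gripper_width'])
    for t in targets:
        p,r=goal(*t); print(t,'offset cm',(Rt.inv().apply(p-P)*100).round(2),'turn deg',np.degrees((Rt.inv()*r).as_rotvec()).round(2)); P,Rt=p,r
if __name__=='__main__': steps(eval(sys.argv[1]))
E
python3 plan.py "[(68,95,.12),(72,69,.12),(93,66,.12)]"
```

```text
[ 0.4566 -0.0656  0.1789] ('tip', array([ -45.8, -269.9,  130.8]), 'socket', array([-188.5, -244.1,  129. ])) F [-0.5 -0.2 -2.4] 0.012796849276150175
(68, 95, 0.12) offset cm [26.55  7.24  2.18] turn deg [  6.77  -0.63 -10.24]
(72, 69, 0.12) offset cm [0.   0.71 2.53] turn deg [0. 0. 0.]
(93, 66, 0.12) offset cm [-0.    2.12  0.05] turn deg [0. 0. 0.]
```

>>> arm_command(offset=[[4, 1, 0], [6, 1.5, 0], [6, 1.7, 0], [6, 1.7, 0], [4, 1.3, 0]], turn=[[0, 0, 0], [0, 0, 0], [0, 0, 0], [0, 0, 0], [0, 0, 0]], gripper=[1, 1, 1, 1, 1])

```text
time: 6.5
position: [0.4901, 0.2052, 0.1775]
tool_rot: [-0.002, 0.653, 0.757, -0.001]
ft_force: [-0.3, -0.5, -2.3]
gripper_width: 0.0126
finger_force: 68.7
```

>>> arm_command(offset=[[0.5, 0, 0], [0, 0, 0], [0, 0, 0], [0, 0, 0], [0, 0, 0]], turn=[[2.3, -0.2, -3.4], [2.3, -0.2, -3.4], [2.2, -0.2, -3.4], [0, 0, 0], [0, 0, 0]], gripper=[1, 1, 1, 1, 1])

```text
time: 7.12
position: [0.4901, 0.2069, 0.1784]
tool_rot: [-0.035, 0.584, 0.81, -0.049]
ft_force: [-0.3, 0.7, -1.9]
gripper_width: 0.0127
finger_force: 68.7
```

```bash
python3 plan.py "[(66,95,.12),(72,69,.12),(93,66,.12)]"
python3 - <<'E'
from plan import *
d=cam('side'); np.savez('side1.npz',**d)
cv2.imwrite('pics/crop3.png',cv2.resize(d['img'][120:260,240:420],None,fx=4,fy=4,interpolation=cv2.INTER_CUBIC)[:,:,::-1])
w=cam('wrist'); np.savez('wrist3.npz',**w); save(w,'wrist3')
E
```

```text
[0.4901 0.2069 0.1784] ('tip', array([ 67.5,  -0.6, 116.3]), 'socket', array([-76.7,  -0.4, 131.8])) F [-0.3  0.7 -1.9] 0.012653235741644052
(66, 95, 0.12) offset cm [0.05 0.11 2.14] turn deg [-0.06 -0.02 -0.06]
(72, 69, 0.12) offset cm [-0.    0.91  2.51] turn deg [0. 0. 0.]
(93, 66, 0.12) offset cm [-0.    2.12  0.05] turn deg [0. 0. 0.]
```

View pics/wrist3.png

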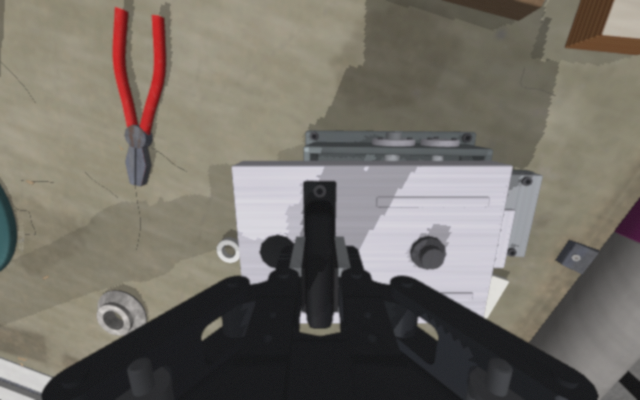

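The wrist view shows the cover held level over the gearbox, tongue at (507,237) and keeper at (528,215). I'll check the predicted tongue and keeper points against the two pictures.

Run:
```python
from plan import *
s,P,Rt=state(); Rg=R.from_euler('z',GY); Rc=Rt*R.from_matrix(np.array([[0,1,0],[1,0,0],[0,0,-1.]])); o=P+Rt.apply(GX)
tips=[o+Rc.apply([x,y,-.030]) for x in (.121,.103) for y in (-.02,.02)]
kp=[Rg.apply(v)+np.r_[G0,0] for v in ([.082,.024,.077],[.082,-.024,.077],[.099,0,.077],[.082,0,.077],[.075,-.05,.062])]
out=[]
for n,(x0,y0,x1,y1) in (('wrist3',(460,150,560,275)),('side1',(310,130,400,242))):
    d=dict(np.load(n+'.npz')); k=600/(y1-y0); k=min(k,4.5)
    im=cv2.resize(d['img'][y0:y1,x0:x1],None,fx=k,fy=k,interpolation=cv2.INTER_CUBIC)[:,:,::-1].copy()
    for pts,c in ((tips,(0,0,255)),(kp,(0,255,0))):
        for p in pts:
            q=(proj(d,p)+.5-[x0,y0])*k; cv2.circle(im,tuple(int(v) for v in q),3,c,-1)
    out.append(cv2.copyMakeBorder(im,0,max(0,565-im.shape[0]),0,0,cv2.BORDER_CONSTANT)[:565])
im=np.hstack(out)[:600,:800]; print(im.shape,out[0].shape); cv2.imwrite('pics/chk.png',im)
```

```text
(565, 800, 3) (565, 450, 3)
```

View pics/chk.png

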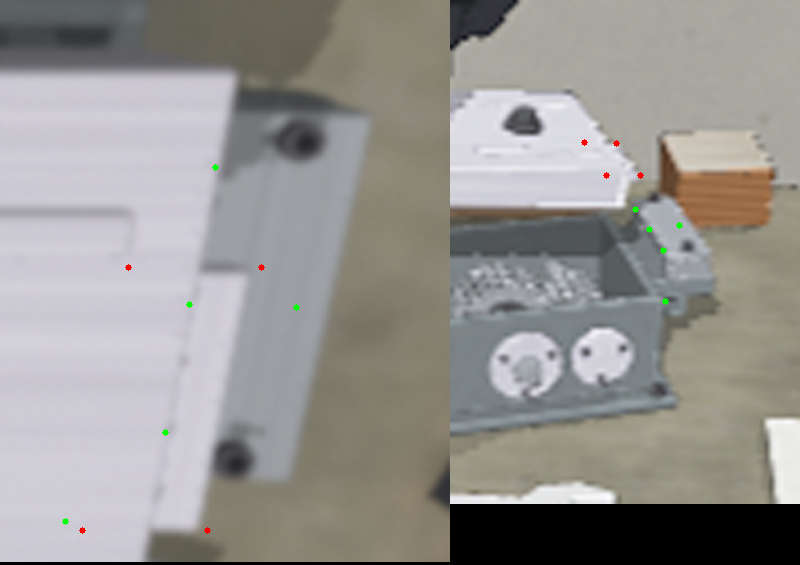

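The tongue tip shows at (248,272)-(200,530) in the left panel, about 2 px short of the prediction, and the keeper's bolts are at (300,138) and (233,460). I'll compute the relative misfit from these.

Run:
```python
from plan import *
Rg=R.from_euler('z',GY); d=dict(np.load('wrist3.npz')); s=dict(np.load('side1.npz'))
gb=lambda p:(Rg.inv().apply(p-np.r_[G0,0])*1e3).round(1)
f=lambda x,y,z: gb(onz(d,(460+(x+.5)/4.5-.5,150+(y+.5)/4.5-.5),z))
g=lambda x,y,z: gb(onz(s,(310+(x-450+.5)/4.5-.5,130+(y+.5)/4.5-.5),z))
print('wrist: bolts',f(300,138,.077),f(233,460,.077),'far edge',f(370,118,.077),f(292,478,.077))
print('tip top corners',f(248,272,.118),f(200,530,.118))
print('side: bolts',g(652,197,.077),g(687,247,.077),'far edge',g(690,205,.077),g(712,262,.077))
d1=dict(np.load('wrist1.npz'))
h=lambda x,y,z: gb(onz(d1,(295+(x+.5)/5-.5,35+(y+.5)/5-.5),z))
print('wrist1 bolts',h(702,103,.077),h(699,338,.077),'far',h(748,85,.077),h(738,352,.077),'stud',h(148,297,.076))
print('side0 stud', gb(onz(dict(np.load('side0.npz')),(299,188),.077)))
```

```text
wrist: bolts [94.1 29.1 77. ] [ 94.1 -28.6  77. ] far edge [104.   32.6  77. ] [104.2 -31.5  77. ]
tip top corners [ 67.2  18.2 118. ] [ 67.8 -21.2 118. ]
side: bolts [95.3 35.6 77. ] [ 94.9 -24.   77. ] far edge [112.5  21.8  77. ] [102.  -42.3  77. ]
wrist1 bolts [94.1 29.7 77. ] [ 93.6 -27.5  77. ] far [105.8  32.6  77. ] [104.  -32.2  77. ] stud [-52.1  -1.1  76. ]
side0 stud [-52.2  -8.7  77. ]
```

The measured tongue is at x 67.5, y -1.5 mm and the keeper is centred at y≈+0.3 mm, so everything fits to about 1.5 mm. I'll apply a small lateral and yaw correction, then lower to the mouth.

>>> arm_command(offset=[[0.08, 0.1, 1], [0, 0, 1.1], [0, 0.5, 1.2], [0, 0.4, 1.2], [0, 0, 0]], turn=[[0, 0, -0.5], [0, 0, 0], [0, 0, 0], [0, 0, 0], [0, 0, 0]], gripper=[1, 1, 1, 1, 1])

```text
time: 7.85
position: [0.4945, 0.2092, 0.1325]
tool_rot: [-0.036, 0.58, 0.812, -0.049]
ft_force: [1.6, 1.5, -2.0]
gripper_width: 0.0126
finger_force: 68.8
```

```bash
python3 plan.py "[(72,68,.12,1),(93,66,.12,1)]"
```

```text
[0.4945 0.2092 0.1325] ('tip', array([72.3,  1.3, 70.3]), 'socket', array([-71.8,   0.1,  85.9])) F [ 1.6  1.5 -2. ] 0.01262813987434964
(72, 68, 0.12, 1) offset cm [ 0.07 -0.01  0.25] turn deg [-0.08 -0.03  0.47]
(93, 66, 0.12, 1) offset cm [ 0.    2.11 -0.05] turn deg [0. 0. 0.]
```

>>> arm_command(offset=[[0, 0, 0.3], [0, 0.5, -0.03], [0, 0.5, -0.03], [0, 0.5, -0.03], [0, 0.5, -0.03]], turn=[[0, 0, 0], [0, 0, 0], [0, 0, 0], [0, 0, 0], [0, 0, 0]], gripper=[1, 1, 1, 1, 1])

```text
time: 8.48
position: [0.514, 0.216, 0.1298]
tool_rot: [-0.035, 0.58, 0.812, -0.048]
ft_force: [0.1, 0.1, -2.2]
gripper_width: 0.0126
finger_force: 68.8
```

>>> arm_command(offset=[[0, 0.1, 0], [0, 0, 0], [0, 0, 0], [0, 0, 0], [0, 0, 0]], turn=[[0, 0, 0], [0, 0, 0], [0, 0, 0], [0, 0, 0], [0, 0, 0]], gripper=[1, 1, 1, 1, 1])

```text
time: 9.1
position: [0.5145, 0.2161, 0.1296]
tool_rot: [-0.035, 0.58, 0.812, -0.048]
ft_force: [-0.2, -0.3, -1.9]
gripper_width: 0.0127
finger_force: 68.8
```

```bash
python3 plan.py "[(93,66,.12,1),(93,65.5,.08,1),(93,65,.04,1),(93,64,0,1)]"
python3 - <<'E'
from h import *
d=cam('side')
cv2.imwrite('pics/side2.png',cv2.resize(d['img'][120:242,270:410],None,fx=4.7,fy=4.7,interpolation=cv2.INTER_CUBIC)[:,:,::-1])
E
```

```text
[0.5145 0.2161 0.1296] ('tip', array([93.6,  1.6, 67.7]), 'socket', array([-50.6,   0.4,  82.9])) F [-0.2 -0.3 -1.9] 0.012704836757102878
(93, 66, 0.12, 1) offset cm [ 0.05 -0.04  0.16] turn deg [ 0.06 -0.02  0.48]
(93, 65.5, 0.08, 1) offset cm [ 0.   -0.18  0.54] turn deg [-2.29  0.    0.  ]
(93, 65, 0.04, 1) offset cm [-0.   -0.18  0.54] turn deg [-2.29 -0.    0.  ]
(93, 64, 0, 1) offset cm [ 0.   -0.18  0.59] turn deg [-2.29  0.   -0.  ]
```

The tongue is in the slot (tip x 93.6, z 67.7; socket z 82.9) with no contact force. Next I rotate the near end down.

>>> arm_command(offset=[[0, -0.1, 0.32], [0, -0.1, 0.32], [0, -0.09, 0.3], [0, 0, 0], [0, 0, 0]], turn=[[-1.15, 0, 0], [-1.15, 0, 0], [-1.15, 0, 0], [0, 0, 0], [0, 0, 0]], gripper=[1, 1, 1, 1, 1])

```text
time: 9.78
position: [0.5108, 0.2153, 0.1208]
tool_rot: [-0.018, 0.581, 0.813, -0.023]
ft_force: [-1.5, 1.5, -0.3]
gripper_width: 0.0125
finger_force: 69.0
```

```bash
python3 plan.py "[(93,65,.04,1),(93,64.5,.02,1),(93,64,0,1)]"
```

```text
[0.5108 0.2153 0.1208] ('tip', array([93.4,  2. , 65.9]), 'socket', array([-51.4,   0.8,  72.4])) F [-1.5  1.5 -0.3] 0.012482013757888818
(93, 65, 0.04, 1) offset cm [ 0.01 -0.13  0.32] turn deg [-1.06 -0.07  0.49]
(93, 64.5, 0.02, 1) offset cm [-0.   -0.09  0.29] turn deg [-1.15 -0.   -0.  ]
(93, 64, 0, 1) offset cm [ 0.   -0.09  0.29] turn deg [-1.15  0.    0.  ]
```

>>> arm_command(offset=[[0, -0.11, 0.3], [0, -0.1, 0.3], [0, 0, 0], [0, 0, 0], [0, 0, 0]], turn=[[-1.1, 0, 0], [-1.15, 0, 0], [0, 0, 0], [0, 0, 0], [0, 0, 0]], gripper=[1, 1, 1, 1, 1])

```text
time: 10.4
position: [0.5079, 0.2144, 0.1139]
tool_rot: [-0.007, 0.581, 0.814, -0.008]
ft_force: [-2.5, 4.5, -10.0]
gripper_width: 0.0126
finger_force: 68.6
```

```bash
python3 plan.py "[(93,64,0,1)]"
```

```text
[0.5079 0.2144 0.1139] ('tip', array([92.3,  2.1, 63.4]), 'socket', array([-52.7,   0.9,  64.5])) F [ -2.5   4.5 -10. ] 0.012643718512194905
(93, 64, 0, 1) offset cm [ 0.   -0.03  0.2 ] turn deg [-1.21 -0.12  0.5 ]
```

>>> arm_command(offset=[[0.05, -0.03, 0.15], [0, 0, 0.1], [0, 0, 0.1], [0, 0, 0], [0, 0, 0]], turn=[[-0.6, 0, 0], [-0.5, 0, 0], [0, 0, 0], [0, 0, 0], [0, 0, 0]], gripper=[1, 1, 1, 1, 1])

```text
time: 11.02
position: [0.5086, 0.2138, 0.1119]
tool_rot: [0.0, 0.582, 0.814, -0.0]
ft_force: [-2.6, -2.8, 6.3]
gripper_width: 0.0124
finger_force: 70.9
```

```bash
python3 plan.py "[(93,64,0,1)]"; python3 -c "
from h import *
print(sense()['ft_torque'])"
```

```text
[0.5086 0.2138 0.1119] ('tip', array([93.9,  1.1, 64. ]), 'socket', array([-51.1,  -0. ,  62. ])) F [-2.6 -2.8  6.3] 0.012436092870583336
(93, 64, 0, 1) offset cm [ 0.09 -0.09  0.  ] turn deg [0.   0.02 0.43]
[-0.41601929  0.6297383   0.00712668]
```

>>> arm_command(offset=[[0, 0, 0.1], [0, 0, 0], [0, 0, 0], [0, 0, 0], [0, 0, 0]], turn=[[0, 0, 0], [0, 0, 0], [0, 0, 0], [0, 0, 0], [0, 0, 0]], gripper=[1, 1, 1, 1, 1])

```text
time: 11.65
position: [0.5086, 0.2137, 0.1119]
tool_rot: [0.0, 0.582, 0.813, -0.0]
ft_force: [-5.2, -4.0, 14.0]
gripper_width: 0.0129
finger_force: 72.1
```

>>> arm_command(offset=[[0, 0, 0.02], [0, 0, 0], [0, 0, 0], [0, 0, 0], [0, 0, 0]], turn=[[0, 0, 0], [0, 0, 0], [0, 0, 0], [0, 0, 0], [0, 0, 0]], gripper=[1, 1, 1, 1, 1])

```text
time: 12.28
position: [0.5086, 0.2138, 0.1118]
tool_rot: [0.001, 0.582, 0.813, -0.0]
ft_force: [-6.3, -5.2, 15.2]
gripper_width: 0.0125
finger_force: 72.3
```

```bash
python3 plan.py "[(93,64,0,1)]"
python3 - <<'E'
from h import *
d=cam('side')
cv2.imwrite('pics/fin.png',cv2.resize(d['img'][120:242,270:410],None,fx=4.7,fy=4.7,interpolation=cv2.INTER_CUBIC)[:,:,::-1])
s=sense(); print(s['ft_force'],s['finger_force'],s['position'])
E
```

```text
[0.5086 0.2138 0.1118] ('tip', array([93.9,  1. , 64. ]), 'socket', array([-51.1,  -0.1,  61.9])) F [-6.3 -5.2 15.2] 0.012503976352365243
(93, 64, 0, 1) offset cm [ 0.09 -0.09 -0.01] turn deg [0.01 0.07 0.43]
[-6.79139971 -5.2133379  15.93209398] 72.34047889709473 [0.50868471 0.21376364 0.11188078]
```

View pics/fin.png

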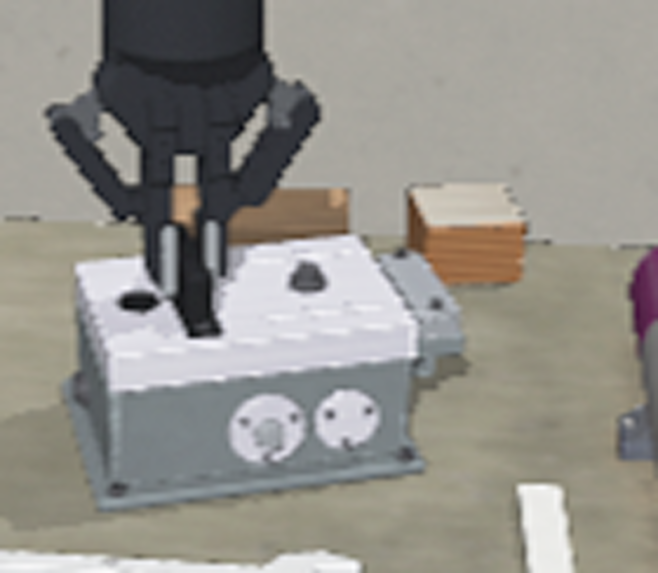

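The final picture shows the cover flush on the rim all round, its lower edge running from (110,390) to (415,350), with the tongue under the keeper at (420,300). The push is steady at about 15 N and everything agrees, so I'm handing in.

```bash
python3 -c "
from cell import *
print(close_job())"
```

```text
the job is handed in; nothing more can be done
None
```

The cover is clicked onto the stud and sits flush on the rim with its tongue under the keeper; the gripper still holds it down at about 15 N, and I handed the job in at about 12 s (no verdict was shown).

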